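Roll the tall vial to the groove of its track

ROBOT

A 6-joint arm with a two-finger parallel gripper is mounted at the origin on a cart in front of the work surface, level with it; the furniture and walls round the work are solid. World frame = base frame: x ahead of the robot, y to its left, z up, the work surface at z = 0. Lengths are in mm, angles in rad, forces in N, time in s.
With the tool pointing down it reaches from about 275 to 750 mm from the base axis. Payload 10.2 kg.
Tool frame: the origin (TCP) lies midway between the tips of the shut fingers; the grasp point (between the pads) lies bot.grip_depth behind it (bot.grip_depth is the distance from the TCP to the grasp point, in mm); z points along the fingers, y is the line along which they close (so a half turn about z gives the same grasp; the last joint's range is limited). The gripper opens to 85 mm and grips with 20 to 120 N. Pads are 22 mm wide; open, the fingers measure 114 mm over their backs; the gripper's body (76 mm by 85 mm) begins 54 mm behind the grasp point. The pads swing forward as they close: fully open they stand 13 mm farther back than shut.
Start: joints at [1.059, 0.313, 1.498, -0, 1.331, -0.223], TCP at [149.534, 503.26, 231.294] pointing down, gripper open.
Joint ranges: [-2.94, 2.94], [-0.97, 2.17], [0.19, 2.56], [-1.23, 4.37], [0.02, 3.11], [-2.88, 2.88]. Speed limits (rad/s): [2.39, 2.39, 3.01, 3.14, 3.14, 3.14].

INTERFACE

Orientations are given as [roll, pitch, yaw] about the fixed x, y, z axes, in that order (R = Rz(yaw) Ry(pitch) Rx(roll)).
In Python, from cell import bot, fingers, inverse_kinematics, readout, cams, ticket gives the robot as it stands. The module is installed in compiled form; this text tells all that it offers. Calls block until the motion is done:
- bot.movep(position, orientation): joint-space move of the TCP to a pose.
- bot.line_to(position, vel=150, frame=None, until_force=None): straight line of the TCP; frame=None keeps the orientation; vel is the mean speed in mm/s. With until_force (N) it stops when the force on the tool has changed by that much, and returns True; else False.
- bot.move_j(angles): joint-space move.
- fingers.grip(opening): opening from 0.0 (shut) to 1.0 (fully open); the grip force is fixed at half the most; returns when the fingers have stopped.
- bot.hold(seconds).
- inverse_kinematics(position, orientation): joint angles nearest the present ones, or None.
- readout.state(): the state.
- cams.get_image(name): name is "scene" or "top" or "wrist"; returns a dict with "image" (384x512x3 uint8, red, green, blue), "depth" (384x512 float32, mm along the optical axis (not along the pixel's ray), 0 where there is no reading), "fx", "fy", "cx", "cy" (pixels), "k1" (the pictures are not rectified: a ray, as slopes to the right and down, at radius r is drawn at 1 + k1 r^2 times it, then the intrinsics apply), "R" (3x3) and "t" (3): a world point X has camera coordinates R X + t. Camera axes: x right, y down, z forward; pixel columns grow to the right and rows downward; lengths in mm; the calibration is good to about 2 mm. A picture is of the moment at which its call begins.
A pose or a line that the arm cannot do raises bot.PlanningError and nothing moves.
- ticket.finish_job(): hands the job in; it is judged then, once.
The state is a dict: "t": time; "joints": joint angles; "qd": joint speeds; "joint_torque": joint torques, N m; "position": TCP position; "tcp_rot": TCP orientation; "force": force on the tool from outside, world axes, zero at the start; "torque": the same for the moment, N m; "width": opening from 0.0 (shut) to 1.0 (fully open); "grip_force": force on a finger pad.
Only numpy, scipy, OpenCV 4.12 (cv2) and the standard library are available. Lean on these libraries where they do the work, as an engineer would, in place of code of your own. Each camera call takes 0.05 s, during which the arm holds its last target. There are 200 camera calls.

TASK

Take the paddle by its grip and with it gently push the tall vial so that it rolls along its lane of the track, toward the yellow-marked end, until it lies in the groove there. Only the paddle may touch the tall vial, which stays down in its lane; leave the short vial in the other lane where it lies. Then stand the paddle upright on the table, clear of the track, and let go.

Things in the scene. Friction and masses are not known exactly. Their poses are not given: they have to be found in the camera images.
- track: Fixed grey two-lane track 270x180 mm. Origin: underside centre, on the table; x runs along the lanes to the groove end, z up. Lane centres y = +44, -44 mm; lanes 84 mm wide, walls 22 mm high; flat level floor 8 mm above the table. Cross groove x = 97 to 113 mm between yellow stripes: a vial drops in 3 mm and stays, centre x = 105. Black stop face x = 127, wall at the other end x = -131.
- tall_vial_mid (a point): Middle of the tall vial (glass, white cap, 76 mm long, 23 mm diameter, 26 g), on its axis; z = its long axis, toward the cap. It lies across one of the two lanes (which one varies), long axis along the track's y, centre 19 mm above the table, 95 to 155 mm short of the groove's centre. It rolls very freely.
- short_vial_mid (a point): Middle of the short vial (glass with white cap, 46 mm long, 23 mm diameter), on its axis. It lies across the other lane and is to be left alone.
- paddle: Free-standing hand paddle, about 150 g, symmetrical: blue foot block 30 (x) x 60 (y) x 32 mm high, steel neck, orange square grip 22 x 22 mm from 50 to 100 mm above the underside, over the foot's centre. Origin: underside centre; z up. The 60 mm wide faces, at x = +15 and -15 mm, are for pushing. It stands on the table, to the robot's left of the track.
Mind the look-alikes: they are no part of the job. There is more than one size of the paddle; the one meant has the size given above.

How it is judged (in metres and radians):
On the way, in this order (a step that is already met when the one before it is completed fails the run):
1. the paddle is held by the gripper, off the table (height (world z) of paddle above 0.008 m and contact force between the fingers and paddle above 1 N), for 0.2 s.
2. the tall vial lies in the groove of its lane (x of tall_vial_mid in the frame of track between 0.097 and 0.113 m and z of tall_vial_mid in the frame of track between 0.01 and 0.0185 m and angle between the z axis of tall_vial_mid and the y axis of track, either way round below 0.2 rad and y of tall_vial_mid in the frame of track between -0.09 and 0.09 m), for 0.2 s.
At the end, for the whole second after the job is handed in: The tall vial rests in its lane's groove (centre at track x 97 to 113 mm, under 18.5 mm above the table, across the lane within 11 degrees); the short vial is within 20 mm of its start; the paddle stands at rest, upright within 8 degrees, on the table, not on the track (all of step 2 and linear speed of each of tall_vial, paddle below 0.02 m/s and distance of short_vial_mid from where it was at the start of the episode below 0.02 m and height (world z) of paddle below 0.004 m and angle between paddle's own z axis and vertical below 0.15 rad); the robot touches nothing.
It fails at once if the robot itself (not the paddle) touches the tall vial (contact force between any of the fingers, the arm and tall_vial above 0.3 N).
It fails at once if the tall vial is lifted off its lane (middle over 40 mm above the table) (height (world z) of tall_vial_mid above 0.04 m).
It fails at once if the tall vial is shot along instead of gently rolled (over 0.3 m/s) (linear speed of tall_vial above 0.3 m/s).
It fails at once if the short vial is moved by more than 20 mm (distance of short_vial_mid from where it was at the start of the episode above 0.02 m).
It also fails if it takes over 53 s, if anything falls off the work surface, if the arm or the gripper's body presses on something with over 40 N, if the wrist force passes 120 N, or if a joint passes its speed limit or range.

## Working session

There is one attempt and no reset: what is moved stays moved. The work goes in short steps, each a Python script; the robot and the scene stay as the last script left them, time stands still between calls to the robot, and variables do not carry over. Pictures are saved under pics/ and viewed, at most 10 in all, crops included, and the job is handed in when it is done.

```bash
mkdir -p pics
cat > h.py <<'E'
import numpy as np, cv2
from cell import bot, fingers, inverse_kinematics, readout, cams, ticket
def shot(name, fn=None):
    c=cams.get_image(name); c={k:(np.array(v) if isinstance(v,(list,tuple)) else v) for k,v in c.items()}
    if fn: cv2.imwrite('pics/'+fn, cv2.cvtColor(c['image'],cv2.COLOR_RGB2BGR))
    return c
def rays(c,px):
    px=np.atleast_2d(px).astype(float)
    d=np.c_[(px[:,0]-c['cx'])/c['fx'],(px[:,1]-c['cy'])/c['fy']]; u=d.copy()
    for _ in range(20): u=d/(1+c['k1']*(u**2).sum(1,keepdims=True))
    return -c['R'].T@c['t'], np.c_[u,np.ones(len(u))]@c['R']
def onplane(c,px,z):
    o,d=rays(c,px); return o+d*((z-o[2])/d[:,2])[:,None]
def cloud(c):
    v,u=np.mgrid[0:384,0:512]; o,d=rays(c,np.c_[u.ravel(),v.ravel()])
    return (o+d*c['depth'].reshape(-1,1)).reshape(384,512,3)
def tri(c1,p1,c2,p2):
    o1,d1=rays(c1,p1);o2,d2=rays(c2,p2);d1=d1[0];d2=d2[0]
    s=np.linalg.lstsq(np.c_[d1,-d2],o2-o1,rcond=None)[0]
    a=o1+s[0]*d1;b=o2+s[1]*d2; return (a+b)/2,np.linalg.norm(a-b)
def project(c,P):
    q=np.atleast_2d(P)@c['R'].T+c['t']; u=q[:,:2]/q[:,2:]; u=u*(1+c['k1']*(u**2).sum(1,keepdims=True))
    return u*[c['fx'],c['fy']]+[c['cx'],c['cy']]
E
python3 - <<'E'
from h import *
import pickle
cs={n:shot(n) for n in('scene','top','wrist')}
pickle.dump(cs,open('c0.pkl','wb'))
cv2.imwrite('pics/a.png',cv2.cvtColor(cs['top']['image'],cv2.COLOR_RGB2BGR))
cv2.imwrite('pics/b.png',cv2.cvtColor(cs['scene']['image'],cv2.COLOR_RGB2BGR))
for n,c in cs.items(): print(n,-c['R'].T@c['t'],c['R'][2],c['fx'],c['k1'])
print(bot.grip_depth,readout.state())
E
```

```text
scene [ 179.25238862 -537.53920318  590.94870198] [ 0.35346838  0.70526908 -0.61453692] 389.66372537007055 -0.11254107051545967
top [306.34701424  84.51690594 939.99343337] [ 0.19162134 -0.00952377 -0.98142272] 392.5936393845407 -0.10112584699645427
wrist [ 72.011174   527.05834823 372.92925966] [ 0.30016899 -0.09007016 -0.94962411] 338.28752972245275 -0.08633538553842089
18.700000000000003 {'t': 0.15, 'joints': array([ 1.05857655e+00,  3.13309557e-01,  1.49820316e+00,  1.16279390e-05,
        1.33103153e+00, -2.23367266e-01]), 'qd': array([-0.00066646, -0.00133918, -0.00365757, -0.00137154, -0.0007219 ,
        0.00126845]), 'joint_torque': array([-1.41166693e-04, -4.12365925e+01, -2.59791398e+01, -2.02322294e-04,
        3.24981884e-03,  2.74495954e-05]), 'position': array([149.44956893, 503.09159484, 230.89500967]), 'tcp_rot': array([-3.14066720e+00, -2.21805382e-04,  2.85273727e+00]), 'force': array([-0.89964155, -0.20679101,  0.11827897]), 'torque': array([ 0.02488021,  0.0296575 , -0.0123112 ]), 'grip_force': 0.0, 'width': 0.995524618430901}
```

View pics/a.png

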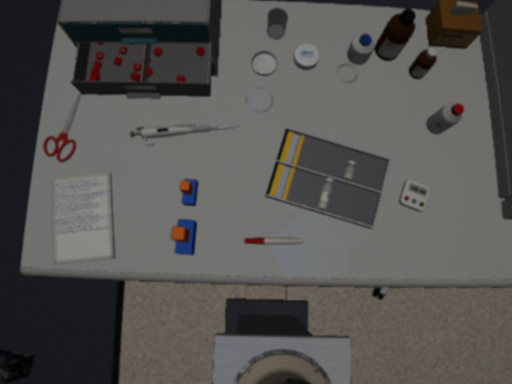

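View pics/b.png

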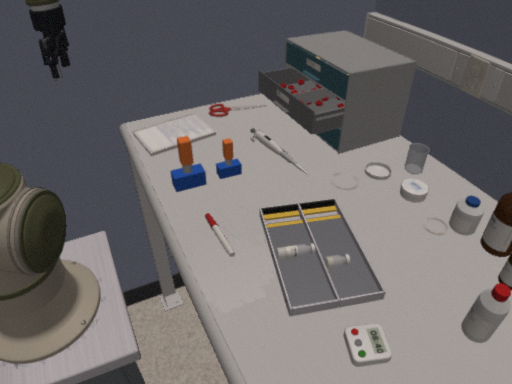

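Top view: the candidate paddles are a larger one with its foot at (186,237) and a smaller one at (189,192). The track's yellow stripes are at (288,165). The vials are at (326,192), longer, near lane, and (350,170), shorter, far lane. Next I measure all of these.

Run:
```python
from h import *
import pickle
cs=pickle.load(open('c0.pkl','rb'))
def blobs(c,lo,hi,minA=40):
    h=cv2.cvtColor(c['image'],cv2.COLOR_RGB2HSV); m=cv2.inRange(h,lo,hi)
    n,l,s,ce=cv2.connectedComponentsWithStats(m); return [(l==i) for i in range(1,n) if s[i,4]>=minA]
for n in('top','scene'):
    c=cs[n]; P=cloud(c)
    for nm,lo,hi in(('blue',(108,150,60),(125,255,255)),('orange',(4,180,120),(14,255,255)),('yellow',(18,120,100),(32,255,255))):
        for m in blobs(c,lo,hi):
            v,u=np.nonzero(m); p=P[m]
            if nm=='blue':   # top face by depth
                zt=np.percentile(p[:,2],95) if n=='top' else np.percentile(p[:,2],90)
            elif nm=='orange': zt=np.percentile(p[:,2],95)
            else: zt=np.median(p[:,2])
            k=abs(p[:,2]-zt)<5
            r=cv2.minAreaRect(np.ascontiguousarray(p[k][:,:2]).astype(np.float32)) if k.sum()>4 else None
            print(n,nm,(u.mean().round(),v.mean().round()),len(u),'z',zt.round(1),k.sum(),np.round(r[0],1),np.round(r[1],1),round(r[2],1))
# track cloud in top
c=cs['top'];P=cloud(c)
for z0,z1 in((16,30),(4,13)):
    m=((P[...,2]>z0)&(P[...,2]<z1)).astype(np.uint8); m[:, :262]=0; m[:,395:]=0; m[:125]=0; m[230:]=0
    n,l,s,ce=cv2.connectedComponentsWithStats(m); i=1+np.argmax(s[1:,4]); p=P[l==i]
    print('track',z0,s[i,4],np.median(p[:,2]),cv2.minAreaRect(p[:,:2].astype(np.float32)))
big=np.hstack([cv2.resize(c['image'][120:260,165:305],(396,396),interpolation=3),cv2.resize(c['image'][120:235,270:400],(396,396),interpolation=3)])
cv2.imwrite('pics/c.png',cv2.cvtColor(big,cv2.COLOR_RGB2BGR))
```

```text
top blue (np.float64(365.0), np.float64(39.0)) 65 z 84.3 59 [ 870.2 -189. ] [21.6 22.4] 34.9
top blue (np.float64(190.0), np.float64(194.0)) 176 z 35.5 154 [479.2 228.7] [27.2 57.3] 86.5
top blue (np.float64(186.0), np.float64(238.0)) 360 z 45.6 324 [372.7 231.8] [37.2 75.8] 87.8
top orange (np.float64(184.0), np.float64(185.0)) 58 z 103.0 57 [480.4 230.1] [17.  16.5] 80.7
top orange (np.float64(177.0), np.float64(233.0)) 133 z 135.5 130 [373.5 232.5] [22.9 22.8] 1.8
top yellow (np.float64(286.0), np.float64(146.0)) 154 z 9.4 154 [ 6.051e+02 -5.000e-01] [12.9 78.2] 74.1
top yellow (np.float64(298.0), np.float64(149.0)) 124 z 9.3 124 [597.4 -29.9] [10.3 77.9] 74.5
top yellow (np.float64(276.0), np.float64(179.0)) 171 z 9.0 171 [520.3  23.1] [12.8 80.5] 74.4
top yellow (np.float64(288.0), np.float64(183.0)) 131 z 8.8 130 [512.   -6.3] [ 9.8 78.4] 74.1
scene blue (np.float64(229.0), np.float64(169.0)) 297 z 30.5 133 [477.6 226.7] [28.1 57.4] 88.4
scene blue (np.float64(188.0), np.float64(178.0)) 572 z 40.9 227 [370.8 229.8] [36.8 75. ] 88.2
scene blue (np.float64(473.0), np.float64(201.0)) 84 z 79.8 76 [ 866.3 -192.5] [23.7 24.1] 62.8
scene orange (np.float64(183.0), np.float64(140.0)) 64 z 131.4 59 [370.9 228.3] [23.4 23.6] 87.7
scene yellow (np.float64(319.0), np.float64(210.0)) 177 z 6.4 177 [605.   -2.1] [16.3 79.5] 74.0
scene yellow (np.float64(281.0), np.float64(215.0)) 197 z 6.2 196 [519.8  21.9] [17.  79.9] 74.4
scene yellow (np.float64(323.0), np.float64(218.0)) 104 z 6.6 104 [596.9 -30.7] [11.  78.6] 74.9
scene yellow (np.float64(284.0), np.float64(223.0)) 112 z 6.8 112 [511.7  -6.9] [12.5 79. ] 72.3
track 16 1361 22.676566323753832 ((529.0205078125, -105.08265686035156), (271.41107177734375, 182.49667358398438), 74.4701919555664)
track 4 3109 8.796242966898717 ((487.21783447265625, -95.84162902832031), (259.95379638671875, 83.43009948730469), 74.51398468017578)
```

View pics/c.png

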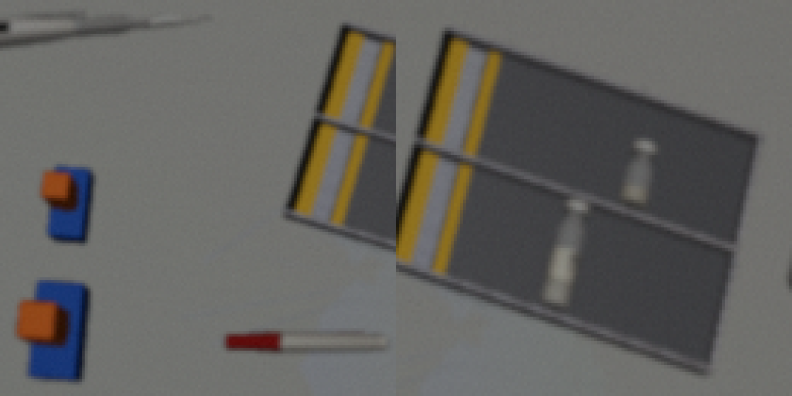

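The crop shows the paddle meant is the smaller one at top (189,192). Its foot measures about 57x28 mm, its foot top is at about 33 mm and its grip top at about 100 mm. The nearer, larger one (75x37, 135 high) is the decoy. The tall vial is in the near lane, y=+44. Now I move above the paddle and check with the wrist camera.

```bash
cat >> h.py <<'E'
import math
TO=np.array([529.,-105.1]); TA=math.radians(74.4)
X=np.array([math.cos(TA),math.sin(TA)]); Y=np.array([-X[1],X[0]])
def to_track(p): r=np.asarray(p)[...,:2]-TO; return np.stack([r@X,r@Y],-1)
def to_world(x,y): return TO+x*X+y*Y
def obl(c,lo,hi,minA=40):
    m=cv2.inRange(cv2.cvtColor(c['image'],cv2.COLOR_RGB2HSV),lo,hi)
    n,l,s,ce=cv2.connectedComponentsWithStats(m); return [(ce[i],s[i,4],l==i) for i in range(1,n) if s[i,4]>=minA]
E
python3 - <<'E'
from h import *
import pickle
cs=pickle.load(open('c0.pkl','rb'))
print('tall ends', to_track(onplane(cs['top'],[[329.7,179.5],[322.9,206.6]],19)))
print('short ends', to_track(onplane(cs['top'],[[352,160.5],[347.5,178.5]],19)))
yaw=math.radians(177)
bot.movep([479,228.5,230],[math.pi,0,yaw])
print(readout.state()['joints'],readout.state()['position'])
c=shot('wrist','d.png'); P=cloud(c); pickle.dump(c,open('w1.pkl','wb'))
for nm,lo,hi in(('blue',(108,120,40),(125,255,255)),('orange',(3,150,80),(16,255,255))):
    for ce,a,m in obl(c,lo,hi,100):
        p=P[m]; p=p[np.isfinite(p).all(1)]; zt=np.percentile(p[:,2],95); k=abs(p[:,2]-zt)<5
        print(nm,ce.round(),a,zt.round(1),k.sum(),cv2.minAreaRect(p[k][:,:2].astype(np.float32)), 'px of top', np.argwhere(m)[k].mean(0)[::-1])
E
```

```text
tall ends [[-2.91615626  7.17573408]
 [-4.47615284 76.15274589]]
short ends [[-43.45977941 -55.65529787]
 [-44.01145973  -8.32359573]]
[ 2.25575854e-01  3.26261274e-01  1.48276397e+00  2.26324213e-04
  1.33256794e+00 -1.29376933e+00] [478.59747234 229.20985162 230.04545775]
blue [249.  10.] 387 43.0 384 ((338.9090881347656, 235.30044555664062), (39.28156661987305, 13.517046928405762), 84.22008514404297) px of top [248.79427083  10.09635417]
blue [250.  78.] 827 42.9 825 ((394.8833312988281, 232.3815155029297), (38.13113784790039, 31.68454933166504), 87.88592529296875) px of top [249.59515152  77.69575758]
blue [252. 143.] 614 32.7 519 ((472.318359375, 231.5911865234375), (28.97292137145996, 45.801666259765625), 86.58889770507812) px of top [251.69749518 144.41425819]
orange [248.  38.] 1830 132.6 1805 ((372.05169677734375, 233.60386657714844), (28.548633575439453, 27.605831146240234), 87.1424789428711) px of top [247.85595568  38.37950139]
orange [252. 178.] 609 100.3 592 ((479.01934814453125, 231.1072540283203), (20.481544494628906, 21.880685806274414), 86.52373504638672) px of top [252.04391892 177.64189189]
```

View pics/d.png

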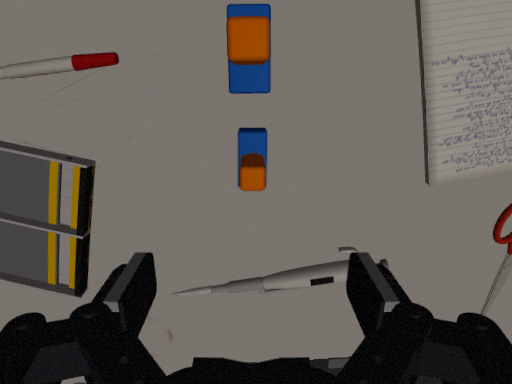

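The wrist view shows the target's grip at (252,178), with its top at z≈100 and (479,230), which agrees with the other views. The decoy is at (249,50). Next: grasp, lift and check.

Run:
```python
from h import *
yaw=math.radians(176.6); o=[math.pi,0,yaw]
bot.movep([479,230,150],o); bot.line_to([479,230,60],vel=80)
fingers.grip(0.0); s=readout.state(); print(s['width'],s['grip_force'],s['position'],s['force'])
p=s['position']
bot.line_to([p[0],p[1],p[2]+70],vel=60)
s=readout.state(); print(s['t'],s['position'],s['grip_force'],s['force'])
for n in('top','scene','wrist'):
    c=shot(n); P=cloud(c)
    for ce,a,m in obl(c,(108,120,40),(125,255,255),60):
        q=P[m]; zt=np.percentile(q[:,2],92); k=abs(q[:,2]-zt)<5
        r=cv2.minAreaRect(q[k][:,:2].astype(np.float32)); print(n,ce.round(),a,zt.round(1),np.percentile(q[:,2],2).round(1),np.round(r[0],1),np.round(r[1],1),round(r[2],1))
```

```text
0.24987082291929935 58.99496376514435 [479.1634768  230.08461012  60.18276379] [-0.09061267  0.22127995  2.24593503]
5.3917 [478.95250841 230.04619107 129.78386399] 58.67069363594055 [ 0.78530765 -0.43734106 -2.6870416 ]
top [365.  39.] 85 82.8 78.2 [ 867.9 -188.8] [23.5 28.2] 50.9
scene [227. 145.] 338 100.4 71.9 [477.6 225.9] [28.2 58.7] 85.8
scene [188. 178.] 610 41.0 2.8 [371.6 230.1] [38.9 76.4] 88.0
scene [473. 201.] 101 80.0 72.6 [ 867.2 -192.9] [26.  25.8] 57.0
wrist [247.  77.] 1848 42.7 39.9 [394.9 232.4] [38.7 32.7] 88.1
wrist [252. 195.] 2305 101.8 75.8 [466.5 231.7] [29.6 35.9] 86.6
```

Run:
```python
from h import *
import pickle
o=[math.pi,0,TA+math.pi/2]
w=to_world(-62,44)
bot.movep([479,150,140],o)
bot.movep([w[0],w[1],140],o); print(w,readout.state()['position'],readout.state()['t'])
c=shot('wrist','e.png'); pickle.dump(c,open('w2.pkl','wb'))
t=shot('top'); pickle.dump(t,open('t2.pkl','wb'))
for n,cc in(('w',c),('t',t)):
    P=cloud(cc); tr=to_track(P); z=P[...,2]
    g=lambda x0,x1,y0,y1,z0,z1:(tr[...,0]>x0)&(tr[...,0]<x1)&(tr[...,1]>y0)&(tr[...,1]<y1)&(z>z0)&(z<z1)
    m=g(-33,60,0,88,20,40)
    m&=abs(tr[...,1]-44)<36
    print(n,'vial',m.sum(),np.percentile(tr[m],[2,50,98],axis=0).round(1) if m.any() else 0, np.median(z[m]))
    wl=g(-140,140,-100,100,17,27)&(abs(tr[...,1]-88)<8)
    print('wall y=88:',wl.sum(),np.median(tr[wl][:,1]),np.polyfit(tr[wl][:,0],tr[wl][:,1],1))
    for ce,a,mm in obl(cc,(18,120,80),(32,255,255),60): print('yellow',ce.round(),to_track(P[mm].mean(0)),P[mm][:,2].mean())
```

```text
[ 469.94781818 -152.98360703] [ 470.28933654 -151.79130142  139.93030956] 7.1167
w vial 2276 [[-12.6  10. ]
 [ -3.4  48.7]
 [  8.5  78.7]] 28.181391429445554
wall y=88: 2169 89.59464808404017 [2.09987723e-04 8.89886363e+01]
yellow [426. 175.] [90.00095742 47.6166823 ] 10.163346644387625
yellow [458. 175.] [120.73300445  46.71901692] 8.09810443691593
yellow [440. 265.] [120.57323743 -42.52714172] 8.495387783028372
yellow [410. 267.] [ 90.71719839 -42.72670204] 9.229263287581384
t vial 269 [[-12.8   9.9]
 [ -1.2  46.5]
 [  8.7  78.6]] 29.166902771553623
wall y=88: 178 88.61233818539233 [-3.92652304e-03  8.83328150e+01]
yellow [286. 146.] [122.09182619 -45.8585835 ] 10.378721583759
yellow [298. 149.] [ 90.78712035 -46.40756456] 9.229814091539915
yellow [276. 179.] [121.87883848  43.01841908] 10.30248136897729
yellow [288. 183.] [90.64435962 42.41396074] 9.420137928759642
```

View pics/e.png

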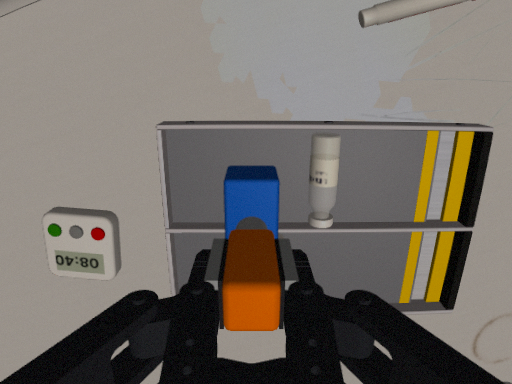

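The wrist view shows the blue foot (252,200) in the lane's line behind the tall vial (323,180). The lane walls at rows 125 and 228 are clear of it. Now I lower the foot and push.

Run:
```python
from h import *
o=[math.pi,0,TA+math.pi/2]
w=to_world(-62,45)
print(bot.line_to([*w,95],vel=80), bot.line_to([*w,72.5],vel=30,until_force=6), readout.state()['position'])
w=to_world(75,45)
print(bot.line_to([*w,72.5],vel=40,until_force=10)); s=readout.state(); print(s['position'],to_track(s['position']),s['force'],s['t'])
bot.hold(0.5)
for n in('wrist','top'):
    c=shot(n,'f_%s.png'%n); P=cloud(c); tr=to_track(P); z=P[...,2]
    m=(abs(tr[...,1]-44)<36)&(tr[...,0]>93)&(tr[...,0]<124)&(z>17)&(z<40)
    print(n,m.sum(),np.percentile(tr[m],[2,50,98],axis=0).round(1),np.percentile(z[m],90))
```

```text
False False [ 469.09596745 -152.7646399    72.63119167]
False
[505.82113007 -20.81084513  72.50691501] [74.95090122 44.99204426] [ 0.15708516  1.19232283 -1.52061654] 12.4083
wrist 3074 [[ 95.1  21. ]
 [105.1  54.2]
 [116.2  79. ]] 26.89142514239628Traceback (most recent call last):
  File "<stdin>", line 11, in <module>
    return _quantile_unchecked(
        a, q, axis, out, overwrite_input, method, keepdims, weights)
    return _ureduce(a,
                    func=_quantile_ureduce_func,
    ...<5 lines>...
                    overwrite_input=overwrite_input,
                    method=method)
    r = func(a, **kwargs)
    result = _quantile(arr,
                       quantiles=q,
    ...<2 lines>...
                       out=out,
                       weights=wgt)
    slices_having_nans = np.isnan(arr[-1, ...])
                                  ~~~^^^^^^^^^
IndexError: index -1 is out of bounds for axis 0 with size 0
```

View pics/f_wrist.png

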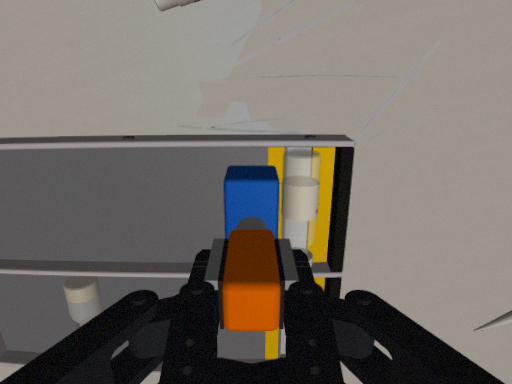

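The vial lies in the groove at (300,205), track x≈105, between the yellow stripes. I back off, lift, and stand the paddle where it came from.

Run:
```python
from h import *
w=to_world(55,45); bot.line_to([*w,72.5],vel=40); bot.line_to([*w,150],vel=80)
o=[math.pi,0,math.radians(176.6)]
bot.movep([479,130,150],o); bot.movep([479,230,140],o)
bot.line_to([479,230,75],vel=70); print(bot.line_to([479,230,60.3],vel=15,until_force=5),readout.state()['position'],readout.state()['force'])
bot.hold(0.3); fingers.grip(1.0); bot.hold(0.3)
bot.line_to([479,230,150],vel=80); bot.movep([400,230,290],o); bot.hold(0.3)
c=shot('scene','g.png'); print(readout.state()['t'],readout.state()['width'])
for n in('scene','wrist','top'):
    c=shot(n); P=cloud(c); tr=to_track(P); z=P[...,2]
    m=(abs(tr[...,1]-44)<36)&(tr[...,0]>93)&(tr[...,0]<124)&(z>17)&(z<40)
    if m.sum()>5: print(n,m.sum(),np.percentile(tr[m],[2,50,98],axis=0).round(1).tolist(),np.percentile(z[m],95))
    m=(abs(tr[...,1]+40)<34)&(tr[...,0]>-100)&(tr[...,0]<80)&(z>20)&(z<40)
    if m.sum()>5: print(' short',np.median(tr[m],axis=0))
    for ce,a,m in obl(c,(3,150,80),(16,255,255),40):
        q=P[m]; zt=np.percentile(q[:,2],90); print(n,'orange',ce.round(),zt,q[abs(q[:,2]-zt)<5].mean(0))
```

```text
False [479.04953889 230.00624797  60.36605765] [ 0.6974041  -1.03906251 -2.12183969]
21.7417 1.000104942036208
scene 231 [[93.8, 10.0], [100.3, 46.9], [110.6, 78.5]] 26.76374543054027
 short [-48.3884608  -25.48532252]
scene orange [185. 150.] 130.0416930119555 [370.50396111 225.74390394 129.31647433]
scene orange [228. 149.] 98.20725872984721 [477.16168728 225.21658411  97.29550118]
wrist 700 [[97.4, 9.8], [109.5, 47.6], [117.5, 78.7]] 27.260507735221797
 short [-32.41908704 -26.38432442]
wrist orange [252. 138.] 132.21834617171342 [370.85083589 233.54523319 130.969443  ]
wrist orange [256. 232.] 100.08088233147255 [477.75331937 231.18642701  98.93804489]
wrist orange [506. 247.] 9.49857800798386 [572.68999485 601.69966048   8.17642053]
wrist orange [465. 258.] 9.458101778261982 [584.24847678 536.67346913   8.12891409]
wrist orange [481. 271.] 9.315483781427236 [609.5158775  567.51674532   8.02317142]
top 258 [[94.9, 9.8], [105.7, 46.7], [116.4, 79.1]] 30.077804669914485
 short [-40.97558711 -25.50446819]
top orange [184. 186.] 102.33617484197033 [479.32362523 230.40591571 100.70488864]
```

View pics/g.png

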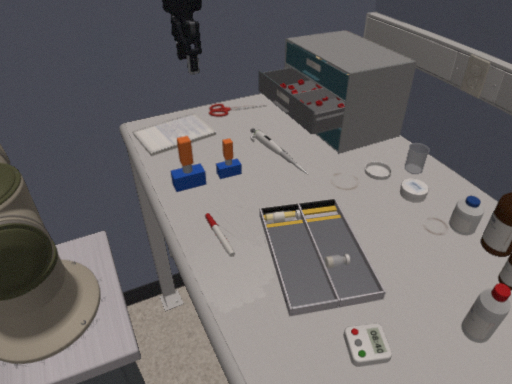

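The tall vial lies in the groove at (285,215) and the short vial is still at (338,260). The paddle stands upright at (229,160) and the arm is clear.

```bash
python3 -c "
from h import *
print(ticket.finish_job())"
```

```text
the job is handed in; nothing more can be done
None
```

I handed the job in at about 22 s: the tall vial is in its groove, the short vial is where it was, and the paddle stands upright and released clear of the track; the hand-in gave no verdict back.

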